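# Build up a camera head on the green nest

### The arm

A 6-joint arm with a two-finger parallel gripper is mounted at the origin on the work surface. World frame = base frame: x ahead of the robot, y to its left, z up, the work surface at z = 0. Lengths are in m, angles in rad, forces in N, time in s.
With the tool pointing down it reaches from about 0.375 to 0.975 m from the base axis. Payload 3.8 kg.
Tool frame: the origin (TCP) lies where the fingers leave the gripper's body, on its centre line; the fingertips stand 73 mm ahead of it and the grasp point (between the pads) lies 54 mm ahead of it (nose_length is the distance from the TCP to the fingertips, in m); z points along the fingers, y is the line along which they close (so a half turn about z gives the same grasp; the last joint's range is limited). The gripper opens to 85 mm and grips with 20 to 120 N. Pads are 22 mm wide; open, the fingers measure 114 mm over their backs; the gripper's body (76 mm by 85 mm) begins 54 mm behind the grasp point. The pads swing forward as they close: fully open they stand 13 mm farther back than shut.
Start: joints at [1.202, 0.264, 1.604, -0, 1.274, -0.037], TCP at [0.22, 0.638, 0.304] pointing down, gripper open.
Joint ranges: [-2.63, 2.63], [-0.94, 2.18], [0.31, 2.57], [-1.31, 4.45], [0, 2.66], [-2.55, 2.55]. Speed limits (rad/s): [2.57, 2.57, 3.14, 3.14, 3.14, 3.14].

### API

Orientations are given as a rotation vector (axis times angle).
In Python, from workcell import read_state, read_camera, calibration, finish_job, look_for, cut_out, tip_of, nose_length gives the robot as it stands.
- The arm moves only by the tool step_arm, never from a script. Its argument "targets" is a list of rows, each a list of 3 entries, a list of its own where there are three numbers: the turn, a rotation vector about the tool's x, y, z in rad, then the shift along the tool's x, y, z in mm, then the finger opening in mm, from 0 to 85.4. In form: [[[ax, ay, az], [x, y, z], grip], ...]. A call has 1 to 5 rows; each row shifts and turns the commanded pose from where the row before left it, along the tool's axes as they then stand; what a row does not reach is not made up. A row lasts 1/12 s, in which the tool goes at most 41.7 mm and 7.16 degrees, less where a joint would pass 70% of its speed; a pose out of reach is approached as far as the arm can. A call with a gripper value outside its range is refused whole. The fingers move at their own pace and stop on an object; "grip_force" is the grip in N (left out, the last holds). Time passes only in rows, so rows that do not move let the fingers close. It gives the time, the measured TCP pose, the force, the opening and the grip force at its end, in the units of the state.
- read_state(): the state, without advancing time (a new reading comes with each control period).
- read_camera(name): name is "scene" or "top"; returns the picture (480x640x3 uint8, red, green, blue); there is no depth.
- calibration(name): a dict with "camera_matrix" (3x3 intrinsics, pixels), "R" (3x3) and "t" (3): a world point X has camera coordinates R X + t. Camera axes: x right, y down, z forward; pixel columns grow to the right and rows downward; lengths in m; the calibration is good to about 2 mm. A picture is of the moment at which its call begins. calibration takes no time and is no camera call.
- finish_job(): hands the job in; it is judged then, once.
Trained networks look in the newest picture that a camera, given by its name, has taken for a name from the list of things; names that differ only in an ending like _2 or _b are one class to them, and where a whole thing is asked for, a point or a joint stands for the part that bears it (a point fixed in the world has none). Each returns a list of dicts, best first, with "score" (0 to 1); they miss things now and then, are a little off and sometimes report something else, mostly with a low value. They report only what shows in the picture. A call takes as long as a camera call. They do not tell look-alikes from the thing itself.
- look_for(camera, query): "extent" ([left, top, right, bottom] in pixels, round what is visible of it).
- cut_out(camera, query): "region" (480x640 bool, what is visible of it) and "extent" ([left, top, right, bottom] in pixels, round what is visible of it).
- tip_of(camera, query): "at" ([row, column] in pixels: a listed point, or the origin of a listed thing).
The state is a dict: "time": time; "q": joint angles; "joint_vel": joint speeds; "joint_torque": joint torques, N m; "tool_pos": TCP position; "tcp_rot": TCP orientation; "wrist_force": force on the tool from outside, world axes, zero at the start; "torque": the same for the moment, N m; "width": opening from 0.0 (shut) to 1.0 (fully open); "grip_force": force on a finger pad.
Only numpy, scipy, OpenCV 4.12 (cv2) and the standard library are available. Lean on these libraries where they do the work, as an engineer would, in place of code of your own. Each camera call takes 0.05 s, during which the arm holds its last target. There are 200 camera calls.

### The job

Build up the camera head on the green-ringed nest, not the red one: first set the white shell in the green nest, then the blue liner inside the shell, then the black camera core (lens up) inside the liner, and last slip the orange collar over the core so that it lies flat on the liner's rim. Place each part upright and fully home and let go of it before fetching the next; set them down gently rather than dropping them. Leave the mug, the yellow box, the screwdriver and the antenna where they are.

Things in the scene. Friction and masses are not known exactly. Their poses are not given: they have to be found in the camera images.
- nest_green: Fixed assembly nest with a GREEN ring, the place to build on: an aluminium plate 104 x 104 mm, 5 mm thick, carrying a round green pan (outer diameter 92, inner diameter 74 mm). The pan's floor is 8 mm above the bench, its rim 14 mm. Origin: centre of the underside, on the bench; z up. It cannot move.
- nest_red: Fixed nest of the same form and size with a RED ring; not used. Origin: centre of the underside.
- shell: White plastic pot, open at the top: outer diameter 64 mm (58 at the chamfered foot), height 44 mm, wall 3 mm (inner diameter 58), floor 4 mm thick, 160 g nominal. Stands upright. Origin: centre of the underside; z up through its mouth. Seated in the nest its origin is 8 mm above the nest's; gripped from outside, keep the fingertips at least 8 mm above its underside to clear the nest's ring.
- liner: Blue plastic cup, open at the top: outer diameter 50 mm (42 at the foot, tapering out over the lowest 8 mm), height 78 mm, wall 4 mm (inner diameter 42), floor 4 mm thick, 120 g nominal. Stands upright. Origin: centre of the underside; z up. Seated in the shell its origin is 4 mm above the shell's and it stands 38 mm out of the shell, so grip it from outside near the top, fingertips at least 42 mm above its underside.
- core: Black camera core, a solid cylinder of diameter 34 mm and height 108 mm with a silver-edged lens on its top (foot tapered to 29 mm over the lowest 6 mm, top to 28 mm over the uppermost 4 mm), 200 g nominal. Stands upright, lens up. Origin: centre of the underside; z up. Seated in the liner its origin is 4 mm above the liner's and it stands 34 mm out of it, so grip it near the top, fingertips at least 76 mm above its underside.
- collar: Orange plastic ring lying flat: outer diameter 60 mm, hole diameter 42 mm, height 16 mm, 60 g nominal. Origin: centre of the underside; z up. Gripped across its outside. Seated on the liner's rim, with the core through its hole, its origin is 78 mm above the liner's.
- mug: Red mug, 76 mm across, 90 mm high, with a handle on its +y side; bystander, loose. Origin: centre of the underside.
- gland_box: Yellow open box 90 x 70 x 35 mm holding blue cable glands; bystander, loose. Origin: centre of the underside.
- driver: White cordless screwdriver lying flat, about 215 mm long and 42 mm high, bit towards its +x; bystander, loose. Origin: on its underside, about mid-length.
- antenna: Black rod antenna lying flat, 170 mm long, 12 mm thick, brass end towards its -x; bystander, loose. Origin: mid-length, on its underside.
Things that resemble listed ones, but are neither listed nor needed, are in the scene too. Leave any pink look-alike of the liner alone.

How it is judged:
By the outcome, as a careful person would: the job done as asked, in the order asked, and still so for the second after the job is handed in, with the robot touching nothing.
It also fails if it takes over 112 s, if anything falls off the work surface, if the arm or the gripper's body presses on something with over 40 N, if the wrist force passes 120 N, or if a joint passes its speed limit or range.

## Working session

There is one attempt and no reset: what is moved stays moved. The work goes in short steps, Python scripts to look and compute and a tool call to move; the robot and the scene stay as the last step left them, time stands still between calls to the robot, and variables do not carry over. Pictures are saved under pics/ and viewed, at most 14 in all, crops included, and the job is handed in when it is done.

Besides the shell and the picture viewer there is one more tool, called after "Request:" by a JSON object that holds its "method" and its "body", one argument or row to a line. step_arm: Moves the arm, as the interface text tells. Its arguments: {"type":"object","properties":{"targets":{"type":"array","items":{"type":"array"}},"grip_force":{"type":"number"}},"required":["targets"]}

```bash
ls; mkdir -p pics; python3 - <<'E'
from workcell import *
import cv2
s=read_state();print({k:(v if not hasattr(v,'tolist') else v.tolist()) for k,v in s.items()}, nose_length if not callable(nose_length) else nose_length())
for n in("scene","top"):
    im=read_camera(n);cv2.imwrite(f"pics/{n}0.png",im[:,:,::-1]);c=calibration(n);print(n,c)
E
```

```text
pics
{'time': 0.0, 'q': [1.2020920386853287, 0.2647768737643156, 1.6054482474166067, -1.1678590953069742e-05, 1.2736904901566362, -0.036900168059767], 'joint_vel': [-0.0011649714808749103, 0.00012207682896789133, 0.0005337514744779812, -0.0006252441835723899, -0.0004278419120119223, -0.00075366838433601], 'joint_torque': [-0.0014299344547907822, -51.51079773902893, -36.73119306564331, -0.0002848716940206941, 0.013034230505581945, 4.277959106957496e-06], 'tool_pos': [0.2196698535668554, 0.6376231017122903, 0.3025057618610436], 'tcp_rot': [-0.5187280089908167, -3.098006133388168, 0.003577123800089724], 'wrist_force': [-0.25416163298519273, 0.23718109743831955, 0.42574791415613367], 'torque': [-0.06944642179707318, -0.0035509251751805757, 0.0033388195912634065], 'grip_force': 0.0, 'width': 1.0003983213779806} 0.0726
scene {'camera_matrix': array([[470.48226172,   0.        , 311.14120357],
       [  0.        , 470.48226172, 246.25321027],
       [  0.        ,   0.        ,   1.        ]]), 'R': array([[ 0.83736385,  0.54622141,  0.02153945],
       [ 0.32288575, -0.46242431, -0.82577754],
       [-0.44109701,  0.69843104, -0.56358451]]), 't': array([-0.49352653, -0.18014026,  1.30348819])}
top {'camera_matrix': array([[475.93742971,   0.        , 316.4002878 ],
       [  0.        , 475.93742971, 239.82621577],
       [  0.        ,   0.        ,   1.        ]]), 'R': array([[-0.02641924, -0.99950825,  0.01689054],
       [-0.99369915,  0.02441716, -0.10938827],
       [ 0.10892206, -0.01967407, -0.99385558]]), 't': array([0.0105066 , 0.60047799, 0.93843241])}
```

View pics/scene0.png

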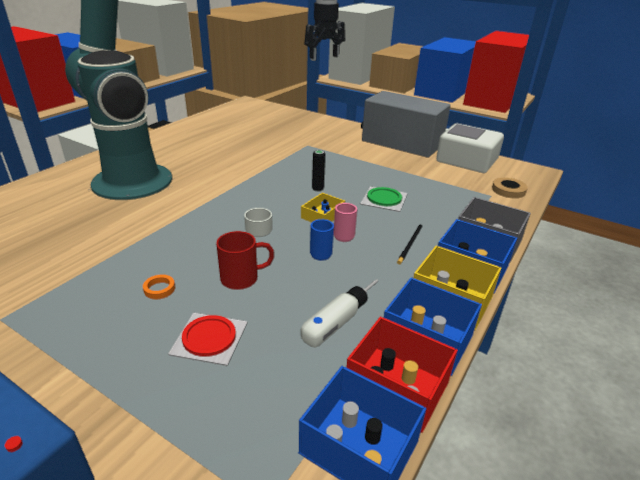

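View pics/top0.png

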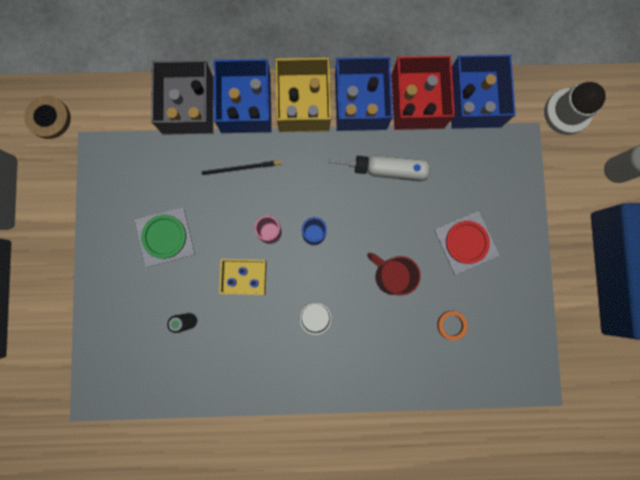

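The green nest is at top-view (164,237), with the white shell at (316,319) and the blue liner at (314,231). The pink look-alike is at (268,229), the core at (182,322), the collar at (453,325) and the red nest at (467,243).

```bash
cat > h.py <<'E'
import numpy as np,cv2
from workcell import *
from scipy.optimize import least_squares
from scipy.spatial.transform import Rotation as Ro
# name: [(z, radius)...] silhouette circles, own frame
G={'shell':[(0,29),(3,32),(44,32)],'liner':[(0,21),(8,25),(78,25)],'core':[(0,14.5),(6,17),(104,17),(108,14)],
   'collar':[(0,30),(16,30)],'nest_green':[(5,46),(14,46)]}
A=np.linspace(0,2*np.pi,72,endpoint=False)
def proj(c,P):
    p=c['camera_matrix']@(c['R']@P.T+c['t'][:,None]);return (p[:2]/p[2]).T
def hullc(pts):
    h=cv2.convexHull(pts.astype(np.float32));m=cv2.moments(h)
    h=h[:,0];return np.array([m['m10']/m['m00'],m['m01']/m['m00'],*h.min(0),*h.max(0)])
def model(c,n,x,y,z0):
    return hullc(proj(c,np.vstack([np.c_[x+r/1e3*np.cos(A),y+r/1e3*np.sin(A),np.full(72,z0+z/1e3)] for z,r in G[n]])))
def mask(cam,n,im):
    if n=='nest_green':
        hsv=cv2.cvtColor(im,cv2.COLOR_RGB2HSV);return cv2.inRange(hsv,(50,120,50),(75,255,255))
    best=None
    for d in cut_out(cam,n):
        m=d['region'];col=im[m].mean(0)
        if n=='liner' and not col[2]>1.5*col[0]: continue
        print('  ',cam,n,round(d['score'],2),np.round(col),d['extent'])
        if best is None: best=m
    return None if best is None else best.astype(np.uint8)
def find(n,cams=('top','scene'),z0=0,x0=(.6,0)):
    obs=[]
    for cam in cams:
        im=read_camera(cam);m=mask(cam,n,im)
        if m is None: continue
        k,l,st,_=cv2.connectedComponentsWithStats(m);i=1+np.argmax(st[1:,4]);q=np.argwhere(l==i)[:,::-1]
        q=np.vstack([q+d for d in([.5,.5],[-.5,-.5],[.5,-.5],[-.5,.5])]);obs.append((cam,calibration(cam),hullc(q)))
    def solve(o): return least_squares(lambda p:np.concatenate([(model(c,n,*p,z0)-b)*[3,3,1,1,1,1] for _,c,b in o]),x0)
    out=[]
    for o in [obs]+[[o] for o in obs]:
        s=solve(o);out.append(s.x);print(n,[a[0] for a in o],np.round(s.x*1e3,1),'rms',round(np.sqrt(np.mean(s.fun**2)),2))
    return out[0]
def tool():
    s=read_state();R=Ro.from_rotvec(s['tcp_rot']).as_matrix();print('t',round(s['time'],2),'tcp mm',np.round(s['tool_pos']*1e3 if hasattr(s['tool_pos'],'shape') else np.array(s['tool_pos'])*1e3,1),'xax',np.round(R[:,0],3),'zax',np.round(R[:,2],3),'F',np.round(s['wrist_force'],1),'w',round(s['width'],3),'g',round(s['grip_force'],1));return s,R
def to(x,y,z):
    s,R=tool();print('tool-frame shift mm',np.round(R.T@(np.array([x,y,z])-np.array(s['tool_pos'])*1e3),1))
E
python3 - <<'E'
from h import *
for n in G: find(n)
tool()
E
```

```text
top shell 0.58 [168. 171. 166.] [298.4, 303.5, 331.4, 337.7]
   scene shell 0.59 [132. 134. 126.] [246.9, 208.2, 277.4, 234.5]
   scene shell 0.55 [199.  87.  83.] [171.3, 310.8, 244.8, 365.2]
shell ['top', 'scene'] [443.2   1.9] rms 0.65
shell ['top'] [443.8   2.3] rms 0.25
shell ['scene'] [441.8   2. ] rms 0.38
   top liner 0.73 [ 52.  75. 127.] [299.9, 215.7, 327.0, 242.4]
   scene liner 0.68 [ 26.  59. 117.] [308.7, 219.5, 332.6, 260.7]
liner ['top', 'scene'] [ 6.163e+02 -6.000e-01] rms 0.84
liner ['top'] [6.172e+02 1.000e-01] rms 0.35
liner ['scene'] [615.5  -1.7] rms 0.21
   top core 0.61 [59. 67. 64.] [168.0, 312.9, 200.2, 333.7]
   scene core 0.56 [29. 32. 31.] [314.6, 151.7, 325.2, 191.2]
core ['top', 'scene'] [443.1 259.4] rms 0.78
core ['top'] [444.1 259.9] rms 0.27
core ['scene'] [441.6 259.6] rms 0.46
   top collar 0.77 [155.  95.  59.] [437.9, 311.5, 469.5, 340.9]
   scene collar 0.55 [177.  97.  33.] [142.7, 274.2, 175.4, 298.9]
   scene collar 0.43 [155. 159. 153.] [297.4, 275.8, 377.5, 349.1]
collar ['top', 'scene'] [ 420.1 -280.3] rms 1.3
collar ['top'] [ 420.9 -279.2] rms 0.69
collar ['scene'] [ 418.4 -280.9] rms 0.85
nest_green ['top', 'scene'] [617.5 312.9] rms 1.05
nest_green ['top'] [618.4 313.2] rms 1.08
nest_green ['scene'] [616.  313.1] rms 0.43
t 1.0 tcp mm [219.9 638.2 303.9] xax [-0.945  0.326 -0.   ] zax [ 0.  0. -1.] F [-0.3  0.2 -0.6] w 1.001 g 0.0
```

Request:
{"method": "step_arm", "body": {
  "targets": [
    [[0,0,0.124],[0,0,0],85],
    [[0,0,0.124],[0,0,0],85],
    [[0,0,0.124],[0,0,0],85],
    [[0,0,0.124],[0,0,0],85],
    [[0,0,0.124],[0,0,0],85]
  ],
  "grip_force": 40
}}

```text
time: 1.42
tool_pos: [0.2199, 0.6382, 0.3039]
tcp_rot: [-1.448, -2.788, 0.0]
wrist_force: [0.1, 1.1, -0.6]
width: 0.993
grip_force: 0.0
```

Request:
{"method": "step_arm", "body": {
  "targets": [
    [[0,0,0.124],[0,0,0],85],
    [[0,0,0.124],[0,0,0],85],
    [[0,0,0.124],[0,0,0],85],
    [[0,0,0.124],[0,0,0],85],
    [[0,0,0.124],[0,0,0],85]
  ]
}}

```text
time: 1.83
tool_pos: [0.2199, 0.6382, 0.3039]
tcp_rot: [-2.229, -2.213, -0.0]
wrist_force: [-0.0, 0.3, 0.7]
width: 0.994
grip_force: 0.0
```

```bash
python3 -c "
from h import *
to(443,2,304)"
```

```text
t 1.83 tcp mm [219.9 638.2 303.9] xax [0.007 1.    0.   ] zax [-0.  0. -1.] F [-0.   0.3  0.7] w 0.994 g 0.0
tool-frame shift mm [-6.346e+02  2.277e+02 -1.000e-01]
```

Request:
{"method": "step_arm", "body": {
  "targets": [
    [[0,0,0.007],[-31.7,11.4,0],85],
    [[0,0,0],[-31.7,11.4,0],85],
    [[0,0,0],[-31.7,11.4,0],85],
    [[0,0,0],[-31.7,11.4,0],85],
    [[0,0,0],[-31.7,11.4,0],85]
  ]
}}

```text
time: 2.25
tool_pos: [0.276, 0.4779, 0.3038]
tcp_rot: [2.23, 2.213, 0.0]
wrist_force: [0.2, 0.2, -0.3]
width: 0.995
grip_force: 0.0
```

Request:
{"method": "step_arm", "body": {
  "targets": [
    [[0,0,0],[-31.7,11.4,0],85],
    [[0,0,0],[-31.7,11.4,0],85],
    [[0,0,0],[-31.7,11.4,0],85],
    [[0,0,0],[-31.7,11.4,0],85],
    [[0,0,0],[-31.7,11.4,0],85]
  ]
}}

```text
time: 2.67
tool_pos: [0.3317, 0.3188, 0.3041]
tcp_rot: [2.23, 2.213, 0.001]
wrist_force: [0.5, -0.5, 0.2]
width: 1.0
grip_force: 0.0
```

Request:
{"method": "step_arm", "body": {
  "targets": [
    [[0,0,0],[-31.7,11.4,0],85],
    [[0,0,0],[-31.7,11.4,0],85],
    [[0,0,0],[-31.7,11.4,0],85],
    [[0,0,0],[-31.7,11.4,0],85],
    [[0,0,0],[-31.7,11.4,0],85]
  ]
}}

```text
time: 3.08
tool_pos: [0.3875, 0.1599, 0.3043]
tcp_rot: [2.23, 2.212, 0.002]
wrist_force: [0.6, -0.1, 0.0]
width: 0.999
grip_force: 0.0
```

Request:
{"method": "step_arm", "body": {
  "targets": [
    [[0,0,0],[-31.7,11.4,20],85],
    [[0,0,0],[-31.7,11.4,20],85],
    [[0,0,0],[-31.7,11.4,20],85],
    [[0,0,0],[-31.7,11.4,20],85],
    [[0,0,0],[-31.7,11.4,20],85]
  ]
}}

```text
time: 3.5
tool_pos: [0.4434, 0.0007, 0.2036]
tcp_rot: [2.23, 2.211, 0.002]
wrist_force: [0.8, 0.5, -1.2]
width: 0.993
grip_force: 0.0
```

```bash
python3 -c "
from h import *
to(443,2,85)
im=read_camera('scene');cv2.imwrite('pics/s1.png',im[100:340,100:420,::-1].repeat(2,0).repeat(2,1))
to(443,2,85)"
```

```text
t 3.5 tcp mm [443.4   0.7 203.6] xax [0.008 1.    0.   ] zax [ 0.002  0.    -1.   ] F [ 0.8  0.5 -1.2] w 0.993 g 0.0
tool-frame shift mm [  1.3  -0.6 118.6]
t 3.55 tcp mm [443.   -3.6 199.8] xax [ 0.01   1.    -0.004] zax [-0.003 -0.004 -1.   ] F [ 0.5 -4.1 -1.1] w 0.996 g 0.0
tool-frame shift mm [  6.    0.3 114.8]
```

Request:
{"method": "step_arm", "body": {
  "targets": [
    [[0,0,0],[0,0,20],85],
    [[0,0,0],[0,0,20],85],
    [[0,0,0],[0,0,10],85],
    [[0,0,0],[0,0,0],85],
    [[0,0,0],[0,0,0],85]
  ]
}}

```text
time: 3.97
tool_pos: [0.4427, 0.0027, 0.1537]
tcp_rot: [-2.229, -2.212, 0.001]
wrist_force: [0.2, -0.5, 1.2]
width: 0.996
grip_force: 0.0
```

```bash
python3 -c "
from h import *
to(443,2,85)"
```

```text
t 3.97 tcp mm [442.7   2.7 153.7] xax [0.008 1.    0.   ] zax [-0.001  0.    -1.   ] F [ 0.2 -0.5  1.2] w 0.996 g 0.0
tool-frame shift mm [-0.7  0.4 68.7]
```

View pics/s1.png

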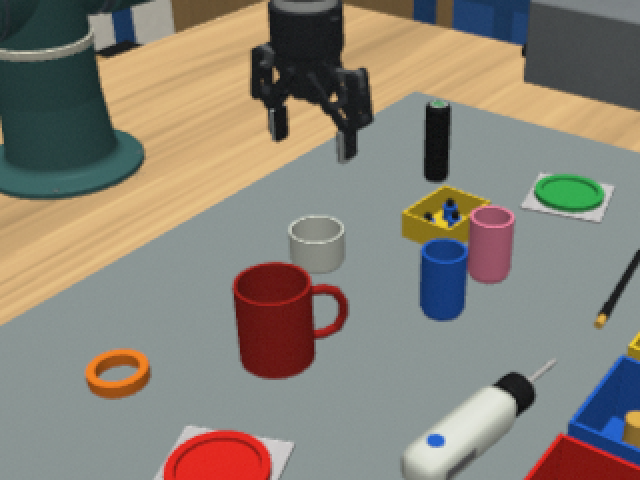

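The gripper is centred over the shell with its fingers along world X, and the path down is clear.

Request:
{"method": "step_arm", "body": {
  "targets": [
    [[0,0,0],[-0.7,0.3,20],85],
    [[0,0,0],[0,0,20],85],
    [[0,0,0],[0,0,18],85],
    [[0,0,0],[0,0,10],85],
    [[0,0,0],[0,0,0],85]
  ]
}}

```text
time: 4.38
tool_pos: [0.4425, 0.0021, 0.085]
tcp_rot: [-2.228, -2.212, 0.003]
wrist_force: [-0.5, -0.1, 0.3]
width: 0.995
grip_force: 0.0
```

Request:
{"method": "step_arm", "body": {
  "targets": [
    [[0,0,0],[0,0,0],50],
    [[0,0,0],[0,0,0],50],
    [[0,0,0],[0,0,0],50],
    [[0,0,0],[0,0,0],50],
    [[0,0,0],[0,0,0],50]
  ]
}}

```text
time: 4.8
tool_pos: [0.4448, 0.0018, 0.0877]
tcp_rot: [2.229, 2.211, 0.003]
wrist_force: [-1.2, 0.9, 7.1]
width: 0.726
grip_force: 44.6
```

```bash
python3 -c "
from h import *
to(443,2,85)"
```

```text
t 4.8 tcp mm [444.8   1.8  87.7] xax [0.008 1.    0.   ] zax [ 0.003  0.    -1.   ] F [-1.2  0.9  7.1] w 0.726 g 44.6
tool-frame shift mm [ 0.2 -1.8  2.7]
```

Request:
{"method": "step_arm", "body": {
  "targets": [
    [[0,0,0],[0,0,-10],50],
    [[0,0,0],[0,0,-25],50],
    [[0,0,0],[0,0,-30],50],
    [[0,0,0],[0,0,-30],50],
    [[0,0,0],[0,0,-25],50]
  ]
}}

```text
time: 5.22
tool_pos: [0.4435, 0.0017, 0.2086]
tcp_rot: [2.229, 2.211, 0.002]
wrist_force: [0.5, 0.2, -1.1]
width: 0.73
grip_force: 44.6
```

Request:
{"method": "step_arm", "body": {
  "targets": [
    [[0,0,0],[20.8,11.5,0],50],
    [[0,0,0],[20.8,11.5,0],50],
    [[0,0,0],[20.8,11.5,0],50],
    [[0,0,0],[20.8,11.5,0],50],
    [[0,0,0],[20.8,11.5,0],50]
  ]
}}

```text
time: 5.63
tool_pos: [0.502, 0.1062, 0.2069]
tcp_rot: [2.23, 2.212, 0.001]
wrist_force: [-1.0, -0.4, -1.7]
width: 0.735
grip_force: 44.6
```

Request:
{"method": "step_arm", "body": {
  "targets": [
    [[0,0,0],[20.8,11.5,0],50],
    [[0,0,0],[20.8,11.5,0],50],
    [[0,0,0],[20.8,11.5,0],50],
    [[0,0,0],[20.8,11.5,0],50],
    [[0,0,0],[20.8,11.5,0],50]
  ]
}}

```text
time: 6.05
tool_pos: [0.5602, 0.2099, 0.2066]
tcp_rot: [2.23, 2.213, 0.0]
wrist_force: [1.3, -0.2, -1.0]
width: 0.732
grip_force: 44.6
```

Request:
{"method": "step_arm", "body": {
  "targets": [
    [[0,0,0],[20.8,11.5,0],50],
    [[0,0,0],[20.8,11.5,0],50],
    [[0,0,0],[20.8,11.5,0],50],
    [[0,0,0],[20.8,11.5,0],50],
    [[0,0,0],[20.8,11.5,0],50]
  ]
}}

```text
time: 6.47
tool_pos: [0.6186, 0.3133, 0.2065]
tcp_rot: [2.23, 2.212, -0.0]
wrist_force: [-0.6, -0.0, -2.9]
width: 0.729
grip_force: 44.6
```

Request:
{"method": "step_arm", "body": {
  "targets": [
    [[0,0,0],[0,0,10],50],
    [[0,0,0],[0,0,20],50],
    [[0,0,0],[0,0,20],50],
    [[0,0,0],[0,0,0],50],
    [[0,0,0],[0,0,0],50]
  ]
}}

```text
time: 6.88
tool_pos: [0.6168, 0.3114, 0.1542]
tcp_rot: [-2.229, -2.211, 0.007]
wrist_force: [-0.1, -0.4, -1.4]
width: 0.735
grip_force: 44.6
```

```bash
python3 -c "
from h import *
s,R=tool();z=s['tool_pos'][2]-.086
find('shell',z0=z,x0=(.617,.313))
to(617.3,313,94)"
```

```text
t 6.88 tcp mm [616.8 311.4 154.2] xax [ 0.008  1.    -0.002] zax [-0.004 -0.002 -1.   ] F [-0.1 -0.4 -1.4] w 0.735 g 44.6
   top shell 0.61 [139. 147. 138.] [144.6, 215.7, 170.9, 248.8]
   scene shell 0.93 [129. 132. 124.] [376.0, 155.0, 401.1, 177.7]
shell ['top', 'scene'] [618.  298.6] rms 4.1
shell ['top'] [617.1 296.6] rms 4.49
shell ['scene'] [613.7 312.3] rms 0.95
t 7.08 tcp mm [619.3 312.6 158. ] xax [0.008 1.    0.001] zax [ 0.003  0.001 -1.   ] F [-0.   0.1 -0.6] w 0.73 g 44.6
tool-frame shift mm [ 0.3 -2.2 64. ]
```

Request:
{"method": "step_arm", "body": {
  "targets": [
    [[0,0,0],[0,-1,15],50],
    [[0,0,0],[0,0,15],50],
    [[0,0,0],[0,0,12],50],
    [[0,0,0],[0,0,8],50],
    [[0,0,0],[0,0,0],50]
  ]
}}

```text
time: 7.5
tool_pos: [0.6155, 0.3115, 0.1026]
tcp_rot: [-2.229, -2.211, 0.008]
wrist_force: [-1.0, -0.6, -2.7]
width: 0.732
grip_force: 44.6
```

Request:
{"method": "step_arm", "body": {
  "targets": [
    [[0,0,0],[0,0,3],50],
    [[0,0,0],[0,0,3],50],
    [[0,0,0],[0,0,2],50],
    [[0,0,0],[0,0,0],50],
    [[0,0,0],[0,0,0],50]
  ]
}}

```text
time: 7.92
tool_pos: [0.6175, 0.3125, 0.0982]
tcp_rot: [2.23, 2.212, 0.001]
wrist_force: [0.3, -0.3, -1.3]
width: 0.733
grip_force: 44.6
```

```bash
python3 -c "
from h import *
to(617.3,313,95.7)"
```

```text
t 7.92 tcp mm [617.5 312.5  98.2] xax [0.008 1.    0.   ] zax [ 0.  0. -1.] F [ 0.3 -0.3 -1.3] w 0.733 g 44.6
tool-frame shift mm [ 0.5 -0.2  2.5]
```

Request:
{"method": "step_arm", "body": {
  "targets": [
    [[0,0,0],[0,0,1],50],
    [[0,0,0],[0,0,1],50],
    [[0,0,0],[0,0,0.5],50],
    [[0,0,0],[0,0,0],50],
    [[0,0,0],[0,0,0],50]
  ]
}}

```text
time: 8.33
tool_pos: [0.6175, 0.3125, 0.0959]
tcp_rot: [2.23, 2.212, 0.001]
wrist_force: [0.0, 0.4, 0.5]
width: 0.732
grip_force: 44.8
```

Request:
{"method": "step_arm", "body": {
  "targets": [
    [[0,0,0],[0,0,0.5],50],
    [[0,0,0],[0,0,0.5],50],
    [[0,0,0],[0,0,0],50],
    [[0,0,0],[0,0,0],50]
  ]
}}

```text
time: 8.67
tool_pos: [0.6175, 0.3125, 0.0958]
tcp_rot: [2.23, 2.212, 0.001]
wrist_force: [-2.9, -2.0, 6.4]
width: 0.729
grip_force: 45.3
```

Request:
{"method": "step_arm", "body": {
  "targets": [
    [[0,0,0],[0,0,0],70],
    [[0,0,0],[0,0,0],78],
    [[0,0,0],[0,0,0],85],
    [[0,0,0],[0,0,0],85],
    [[0,0,0],[0,0,0],85]
  ]
}}

```text
time: 9.08
tool_pos: [0.6172, 0.3123, 0.0941]
tcp_rot: [-2.23, -2.212, 0.0]
wrist_force: [0.4, 0.4, 0.4]
width: 0.998
grip_force: 0.0
```

Request:
{"method": "step_arm", "body": {
  "targets": [
    [[0,0,0],[0,0,-10],85],
    [[0,0,0],[0,0,-25],85],
    [[0,0,0],[0,0,-40],85],
    [[0,0,0],[0,0,-40],85],
    [[0,0,0],[0,0,-25],85]
  ]
}}

```text
time: 9.5
tool_pos: [0.6186, 0.313, 0.2398]
tcp_rot: [2.229, 2.211, 0.008]
wrist_force: [0.8, 0.3, 1.0]
width: 0.992
grip_force: 0.0
```

Request:
{"method": "step_arm", "body": {
  "targets": [
    [[0,0,0],[-32,0,0],85],
    [[0,0,0],[-32,0,0],85],
    [[0,0,0],[-32,0,0],85],
    [[0,0,0],[-32,0,0],85],
    [[0,0,0],[-32,0,0],85]
  ]
}}

```text
time: 9.92
tool_pos: [0.6159, 0.1511, 0.2355]
tcp_rot: [2.229, 2.213, 0.001]
wrist_force: [1.0, -0.3, -1.7]
width: 0.997
grip_force: 0.0
```

Request:
{"method": "step_arm", "body": {
  "targets": [
    [[0,0,0],[-32,0,0],85],
    [[0,0,0],[-32,0,0],85],
    [[0,0,0],[-32,0,0],85],
    [[0,0,0],[-32,0,0],85],
    [[0,0,0],[-25,0,0],85]
  ]
}}

```text
time: 10.33
tool_pos: [0.6146, -0.0029, 0.2353]
tcp_rot: [2.23, 2.211, 0.0]
wrist_force: [0.6, -0.4, 0.0]
width: 1.003
grip_force: 0.0
```

Request:
{"method": "step_arm", "body": {
  "targets": [
    [[0,0,0],[0,0,20],85],
    [[0,0,0],[0,0,20],85],
    [[0,0,0],[0,0,0],85],
    [[0,0,0],[0,0,0],85]
  ]
}}

```text
time: 10.67
tool_pos: [0.6138, -0.0007, 0.1936]
tcp_rot: [-2.229, -2.211, 0.003]
wrist_force: [-0.3, 1.2, 0.4]
width: 0.993
grip_force: 0.0
```

```bash
python3 -c "
from h import *
to(616.4,-0.8,118)
find('shell',z0=.008,x0=(.617,.313)); find('nest_green',cams=['scene'])
im=read_camera('scene');cv2.imwrite('pics/s2.png',im[100:340,220:540,::-1].repeat(2,0).repeat(2,1))
to(616.4,-0.8,118)"
```

```text
t 10.67 tcp mm [613.8  -0.7 193.6] xax [0.008 1.    0.   ] zax [-0.003  0.    -1.   ] F [-0.3  1.2  0.4] w 0.993 g 0.0
tool-frame shift mm [-0.1  2.8 75.6]
   top shell 0.79 [147. 152. 145.] [143.2, 221.5, 177.5, 253.8]
   scene shell 0.58 [131. 137. 126.] [371.8, 175.6, 399.2, 200.4]
shell ['top', 'scene'] [616.9 311.7] rms 0.75
shell ['top'] [617.5 312. ] rms 0.59
shell ['scene'] [615.9 310.3] rms 0.32
nest_green ['scene'] [618.  307.7] rms 0.91
nest_green ['scene'] [618.  307.7] rms 0.91
t 10.97 tcp mm [ 6.156e+02 -2.000e-01  1.958e+02] xax [ 0.007  1.    -0.   ] zax [ 0.002 -0.    -1.   ] F [ 0.3  0.3 -0.4] w 0.993 g 0.0
tool-frame shift mm [-0.6  0.6 77.9]
```

View pics/s2.png

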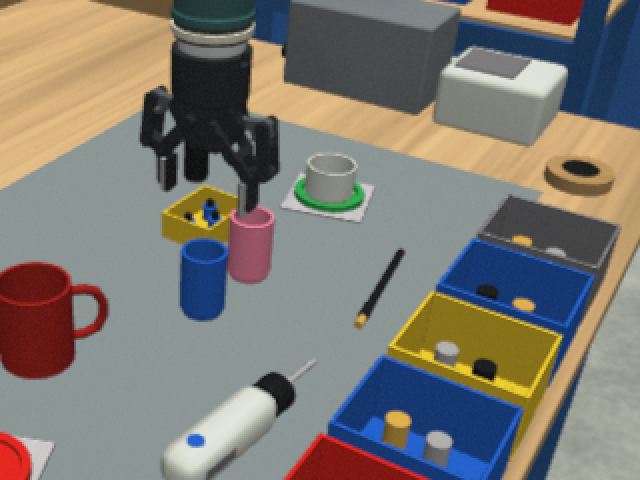

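The shell stands upright inside the green ring at crop (330,180), and the gripper is above the blue liner at (203,280).

Request:
{"method": "step_arm", "body": {
  "targets": [
    [[0,0,0],[-0.5,1,20],85],
    [[0,0,0],[0,0,20],85],
    [[0,0,0],[0,0,20],85],
    [[0,0,0],[0,0,16],85],
    [[0,0,0],[0,0,0],85]
  ]
}}

```text
time: 11.38
tool_pos: [0.6134, -0.0007, 0.1151]
tcp_rot: [-2.227, -2.21, 0.006]
wrist_force: [-1.1, -0.3, -0.2]
width: 0.995
grip_force: 0.0
```

Request:
{"method": "step_arm", "body": {
  "targets": [
    [[0,0,0],[0,0,0],70],
    [[0,0,0],[0,0,0],60],
    [[0,0,0],[0,0,0],50],
    [[0,0,0],[0,0,0],36],
    [[0,0,0],[0,0,0],36]
  ]
}}

```text
time: 11.8
tool_pos: [0.617, -0.0011, 0.1206]
tcp_rot: [2.229, 2.211, 0.003]
wrist_force: [-1.3, -0.3, 6.6]
width: 0.565
grip_force: 41.5
```

Request:
{"method": "step_arm", "body": {
  "targets": [
    [[0,0,0],[0,0,0],36],
    [[0,0,0],[0,0,0],36]
  ]
}}

```text
time: 11.97
tool_pos: [0.617, -0.0011, 0.1206]
tcp_rot: [2.229, 2.211, 0.003]
wrist_force: [-1.2, -0.1, 6.7]
width: 0.569
grip_force: 41.5
```

```bash
python3 -c "
from h import *
to(616.4,-0.8,118)"
```

```text
t 11.97 tcp mm [617.   -1.1 120.6] xax [ 0.008  1.    -0.   ] zax [ 0.003 -0.    -1.   ] F [-1.2 -0.1  6.7] w 0.569 g 41.5
tool-frame shift mm [ 0.3 -0.6  2.6]
```

Request:
{"method": "step_arm", "body": {
  "targets": [
    [[0,0,0],[0,0,-10],36],
    [[0,0,0],[0,0,-25],36],
    [[0,0,0],[0,0,-35],36],
    [[0,0,0],[0,0,-30],36],
    [[0,0,0],[0,0,-20],36]
  ]
}}

```text
time: 12.38
tool_pos: [0.6169, -0.0012, 0.2425]
tcp_rot: [2.228, 2.21, 0.005]
wrist_force: [0.3, 0.4, -0.9]
width: 0.568
grip_force: 41.8
```

Request:
{"method": "step_arm", "body": {
  "targets": [
    [[0,0,0],[20,0,0],36],
    [[0,0,0],[31,0,0],36],
    [[0,0,0],[31,0,0],36],
    [[0,0,0],[31,0,0],36],
    [[0,0,0],[31,0,0],36]
  ]
}}

```text
time: 12.8
tool_pos: [0.6167, 0.144, 0.239]
tcp_rot: [2.231, 2.212, 0.001]
wrist_force: [0.7, 0.1, -1.6]
width: 0.568
grip_force: 41.7
```

Request:
{"method": "step_arm", "body": {
  "targets": [
    [[0,0,0],[31,0,0],36],
    [[0,0,0],[31,0,0],36],
    [[0,0,0],[31,0,0],36],
    [[0,0,0],[31,0,0],36],
    [[0,0,0],[20,0,0],36]
  ]
}}

```text
time: 13.22
tool_pos: [0.6176, 0.2898, 0.2389]
tcp_rot: [-2.228, -2.214, -0.002]
wrist_force: [0.1, -0.4, -1.4]
width: 0.562
grip_force: 41.8
```

Request:
{"method": "step_arm", "body": {
  "targets": [
    [[0,0,0],[15,0,0],36],
    [[0,0,0],[10,0,0],36],
    [[0,0,0],[0,0,20],36],
    [[0,0,0],[0,0,10],36],
    [[0,0,0],[0,0,0],36]
  ]
}}

```text
time: 13.63
tool_pos: [0.6164, 0.3103, 0.2046]
tcp_rot: [-2.229, -2.211, 0.011]
wrist_force: [-0.3, -0.8, -1.2]
width: 0.565
grip_force: 41.7
```

```bash
python3 -c "
from h import *
to(617,312,132.6)
find('liner',cams=['scene'],z0=.088,x0=(.617,.313))
to(617,312,132.6)"
```

```text
t 13.63 tcp mm [616.4 310.3 204.6] xax [ 0.008  1.    -0.003] zax [-0.006 -0.003 -1.   ] F [-0.3 -0.8 -1.2] w 0.565 g 41.7
tool-frame shift mm [ 1.9  1.1 72. ]
   scene liner 0.93 [ 26.  58. 114.] [378.0, 138.5, 398.2, 177.0]
liner ['scene'] [618.2 298.2] rms 0.64
liner ['scene'] [618.2 298.2] rms 0.64
t 13.73 tcp mm [617.8 310.6 207.2] xax [ 0.009  1.    -0.001] zax [-0.003 -0.001 -1.   ] F [ 0.3  0.3 -0.8] w 0.561 g 41.7
tool-frame shift mm [ 1.5 -0.6 74.6]
```

```bash
python3 -c "
from h import *
im=read_camera('scene');t=read_camera('top')
c=calibration('scene')
big=cv2.resize(im[90:230,310:470,::-1],None,fx=4,fy=4,interpolation=cv2.INTER_CUBIC)
P=np.vstack([np.c_[.617+r*np.cos(A),.312+r*np.sin(A),np.full(72,z)] for r,z in((.021,.0865),(.025,.0945))])
for u,v in proj(c,P): cv2.circle(big,(int((u-310+.5)*4),int((v-90+.5)*4)),1,(0,255,255),-1)
cv2.imwrite('pics/s3.png',big)
to(617,312,132.6)"
```

```text
t 13.83 tcp mm [618.8 311.2 209. ] xax [0.009 1.    0.   ] zax [ 0.001  0.    -1.   ] F [-0.9 -0.4 -1.1] w 0.563 g 41.7
tool-frame shift mm [ 0.8 -1.8 76.4]
```

View pics/s3.png

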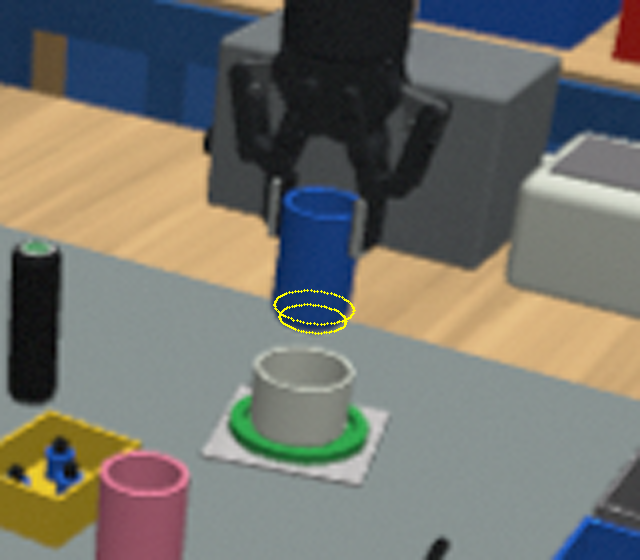

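The liner hangs upright with its foot at crop (314,325). That matches the predicted ellipse, directly over the shell's mouth.

Request:
{"method": "step_arm", "body": {
  "targets": [
    [[0,0,0],[0.5,-1,12],36],
    [[0,0,0],[0,0,12],36],
    [[0,0,0],[0,0,6],36],
    [[0,0,0],[0,0,0],36],
    [[0,0,0],[0,0,0],36]
  ]
}}

```text
time: 14.25
tool_pos: [0.6166, 0.312, 0.1768]
tcp_rot: [-2.23, -2.212, 0.004]
wrist_force: [0.3, 1.0, -1.0]
width: 0.568
grip_force: 41.7
```

Request:
{"method": "step_arm", "body": {
  "targets": [
    [[0,0,0],[0,0,4],36],
    [[0,0,0],[0,0,4],36],
    [[0,0,0],[0,0,4],36],
    [[0,0,0],[0,0,0],36],
    [[0,0,0],[0,0,0],36]
  ]
}}

```text
time: 14.67
tool_pos: [0.6171, 0.3123, 0.1659]
tcp_rot: [-2.23, -2.212, 0.001]
wrist_force: [0.3, -0.5, -1.0]
width: 0.563
grip_force: 41.7
```

```bash
python3 -c "
from h import *
to(617,312,132.6)"
```

```text
t 14.67 tcp mm [617.1 312.3 165.9] xax [ 0.008  1.    -0.   ] zax [-0.001 -0.    -1.   ] F [ 0.3 -0.5 -1. ] w 0.563 g 41.7
tool-frame shift mm [-0.3 -0.  33.3]
```

Inside the mouth and not touching; carrying on down.

Request:
{"method": "step_arm", "body": {
  "targets": [
    [[0,0,0],[0,0,6],36],
    [[0,0,0],[0,0,6],36],
    [[0,0,0],[0,0,6],36],
    [[0,0,0],[0,0,0],36],
    [[0,0,0],[0,0,0],36]
  ]
}}

```text
time: 15.08
tool_pos: [0.6167, 0.3121, 0.1472]
tcp_rot: [-2.23, -2.212, 0.003]
wrist_force: [0.5, 0.5, -1.8]
width: 0.566
grip_force: 41.7
```

Request:
{"method": "step_arm", "body": {
  "targets": [
    [[0,0,0],[0,0,5],36],
    [[0,0,0],[0,0,4],36],
    [[0,0,0],[0,0,3],36],
    [[0,0,0],[0,0,0],36],
    [[0,0,0],[0,0,0],36]
  ]
}}

```text
time: 15.5
tool_pos: [0.6171, 0.3122, 0.1359]
tcp_rot: [-2.23, -2.212, 0.001]
wrist_force: [-0.1, -0.7, -1.3]
width: 0.564
grip_force: 41.7
```

Request:
{"method": "step_arm", "body": {
  "targets": [
    [[0,0,0],[0,0,1],36],
    [[0,0,0],[0,0,1],36],
    [[0,0,0],[0,0,0.7],36],
    [[0,0,0],[0,0,0],36],
    [[0,0,0],[0,0,0],36]
  ]
}}

```text
time: 15.92
tool_pos: [0.6173, 0.3124, 0.1337]
tcp_rot: [-2.23, -2.213, 0.0]
wrist_force: [0.0, -0.1, -1.2]
width: 0.568
grip_force: 41.7
```

Request:
{"method": "step_arm", "body": {
  "targets": [
    [[0,0,0],[0,0,0.5],36],
    [[0,0,0],[0,0,0.5],36],
    [[0,0,0],[0,0,0.5],36],
    [[0,0,0],[0,0,0],36],
    [[0,0,0],[0,0,0],36]
  ]
}}

```text
time: 16.33
tool_pos: [0.6174, 0.3125, 0.1327]
tcp_rot: [2.23, 2.213, 0.001]
wrist_force: [-2.4, 0.1, 2.5]
width: 0.566
grip_force: 42.0
```

Request:
{"method": "step_arm", "body": {
  "targets": [
    [[0,0,0],[0,0,0.5],36],
    [[0,0,0],[0,0,0],36],
    [[0,0,0],[0,0,0],36]
  ]
}}

```text
time: 16.58
tool_pos: [0.6174, 0.3126, 0.1327]
tcp_rot: [2.23, 2.213, 0.001]
wrist_force: [-3.1, -0.2, 5.1]
width: 0.564
grip_force: 42.3
```

Request:
{"method": "step_arm", "body": {
  "targets": [
    [[0,0,0],[0,0,0],58],
    [[0,0,0],[0,0,0],68],
    [[0,0,0],[0,0,0],85],
    [[0,0,0],[0,0,0],85],
    [[0,0,0],[0,0,0],85]
  ]
}}

```text
time: 17.0
tool_pos: [0.6173, 0.3123, 0.1314]
tcp_rot: [-2.23, -2.212, 0.0]
wrist_force: [-0.4, -0.2, 0.3]
width: 0.996
grip_force: 0.0
```

Request:
{"method": "step_arm", "body": {
  "targets": [
    [[0,0,0],[0,0,-10],85],
    [[0,0,0],[0,0,-25],85],
    [[0,0,0],[0,0,-35],85],
    [[0,0,0],[0,0,-35],85],
    [[0,0,0],[0,0,-15],85]
  ]
}}

```text
time: 17.42
tool_pos: [0.6193, 0.3133, 0.2585]
tcp_rot: [2.228, 2.211, 0.012]
wrist_force: [0.3, 0.5, 1.0]
width: 0.995
grip_force: 0.0
```

Request:
{"method": "step_arm", "body": {
  "targets": [
    [[0,0,0],[-9,-29,0],85],
    [[0,0,0],[-9,-29,0],85],
    [[0,0,0],[-9,-29,0],85],
    [[0,0,0],[-9,-29,0],85],
    [[0,0,0],[-9,-29,0],85]
  ]
}}

```text
time: 17.83
tool_pos: [0.4707, 0.2681, 0.2524]
tcp_rot: [2.23, 2.212, 0.001]
wrist_force: [0.4, -0.8, 0.8]
width: 0.997
grip_force: 0.0
```

Request:
{"method": "step_arm", "body": {
  "targets": [
    [[0,0,0],[-9,-29,0],85],
    [[0,0,0],[0,0,15],85],
    [[0,0,0],[0,0,0],85],
    [[0,0,0],[0,0,0],85],
    [[0,0,0],[0,0,0],85]
  ]
}}

```text
time: 18.25
tool_pos: [0.4438, 0.2601, 0.2377]
tcp_rot: [2.23, 2.212, 0.002]
wrist_force: [0.4, -0.3, 1.5]
width: 0.996
grip_force: 0.0
```

```bash
python3 -c "
from h import *
to(443,259.7,152)
find('liner',z0=.012,x0=(.617,.313)); find('core',cams=['scene'])
to(443,259.7,152)"
```

```text
t 18.25 tcp mm [443.8 260.1 237.7] xax [0.008 1.    0.001] zax [ 0.001  0.001 -1.   ] F [ 0.4 -0.3  1.5] w 0.996 g 0.0
tool-frame shift mm [-0.5 -0.9 85.7]
   top liner 0.67 [37. 56. 94.] [136.9, 217.4, 172.0, 249.4]
   scene liner 0.59 [ 24.  58. 117.] [377.3, 166.9, 397.1, 186.5]
liner ['top', 'scene'] [617.5 318.2] rms 6.0
liner ['top'] [618.9 315.4] rms 0.78
liner ['scene'] [602.9 345. ] rms 3.95
   scene core 0.85 [30. 33. 32.] [311.5, 148.8, 323.6, 193.7]
   scene core 0.54 [ 34.  66. 120.] [374.4, 164.7, 396.8, 187.1]
core ['scene'] [442.2 259.4] rms 0.17
core ['scene'] [442.2 259.4] rms 0.17
t 18.55 tcp mm [443.5 259.9 236.9] xax [0.008 1.    0.   ] zax [ 0.  0. -1.] F [-0.7 -0.1  1. ] w 0.994 g 0.0
tool-frame shift mm [-0.2 -0.5 84.9]
```

Request:
{"method": "step_arm", "body": {
  "targets": [
    [[0,0,0],[0,-0.5,20],85],
    [[0,0,0],[0,0,25],85],
    [[0,0,0],[0,0,25],85],
    [[0,0,0],[0,0,15],85],
    [[0,0,0],[0,0,0],85]
  ]
}}

```text
time: 18.97
tool_pos: [0.44, 0.2585, 0.1478]
tcp_rot: [-2.229, -2.211, 0.011]
wrist_force: [-1.7, -0.7, 0.4]
width: 0.992
grip_force: 0.0
```

Request:
{"method": "step_arm", "body": {
  "targets": [
    [[0,0,0],[0,0,0],70],
    [[0,0,0],[0,0,0],60],
    [[0,0,0],[0,0,0],50],
    [[0,0,0],[0,0,0],40],
    [[0,0,0],[0,0,0],20]
  ]
}}

```text
time: 19.38
tool_pos: [0.4433, 0.2603, 0.1534]
tcp_rot: [2.23, 2.212, 0.004]
wrist_force: [1.0, 1.1, -0.4]
width: 0.38
grip_force: 39.9
```

Request:
{"method": "step_arm", "body": {
  "targets": [
    [[0,0,0],[0,0,0],20],
    [[0,0,0],[0,0,0],20],
    [[0,0,0],[0,0,0],20]
  ]
}}

```text
time: 19.63
tool_pos: [0.4433, 0.2603, 0.1533]
tcp_rot: [2.23, 2.212, 0.004]
wrist_force: [-0.5, -0.7, 6.1]
width: 0.382
grip_force: 40.5
```

```bash
python3 -c "
from h import *
tool()
G['liner']=[(41,25),(78,25)]
find('liner',z0=.012,x0=(.617,.313)); 
im=read_camera('scene');cv2.imwrite('pics/s4.png',cv2.resize(im[90:230,280:440,::-1],None,fx=4,fy=4,interpolation=cv2.INTER_CUBIC))
to(443,259.7,152)"
```

```text
t 19.63 tcp mm [443.3 260.3 153.3] xax [0.008 1.    0.001] zax [ 0.002  0.001 -1.   ] F [-0.5 -0.7  6.1] w 0.382 g 40.5
   top liner 0.56 [43. 60. 96.] [136.1, 219.8, 175.5, 249.4]
   scene liner 0.89 [ 33.  65. 120.] [375.0, 166.1, 394.6, 189.5]
liner ['top', 'scene'] [617.1 309.6] rms 1.09
liner ['top'] [616.9 310. ] rms 1.0
liner ['scene'] [618.1 306.3] rms 0.68
t 19.88 tcp mm [443.3 260.3 153.3] xax [0.008 1.    0.001] zax [ 0.002  0.001 -1.   ] F [-0.3 -0.1  6.4] w 0.381 g 40.5
tool-frame shift mm [-0.6 -0.3  1.3]
```

View pics/s4.png

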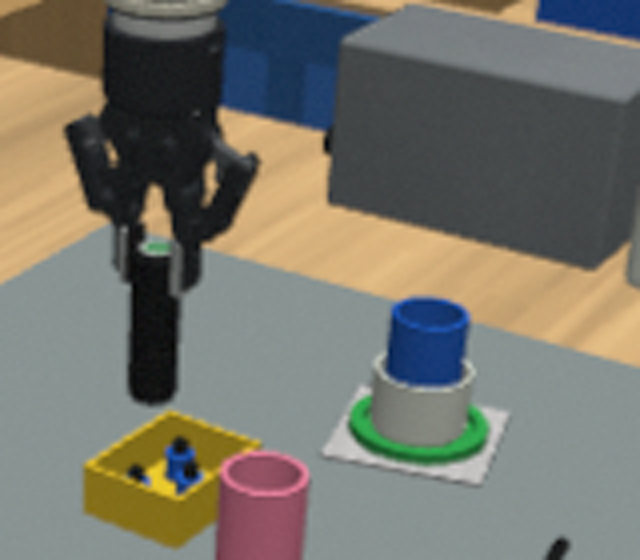

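The liner stands upright in the shell at crop (428,340), and the core is gripped at its top at (155,250).

Request:
{"method": "step_arm", "body": {
  "targets": [
    [[0,0,0],[0,0,-10],20],
    [[0,0,0],[0,0,-25],20],
    [[0,0,0],[0,0,-35],20],
    [[0,0,0],[0,0,-30],20],
    [[0,0,0],[0,0,-20],20]
  ]
}}

```text
time: 20.3
tool_pos: [0.4428, 0.26, 0.2749]
tcp_rot: [2.23, 2.212, 0.004]
wrist_force: [1.3, 0.5, -3.2]
width: 0.384
grip_force: 40.5
```

Request:
{"method": "step_arm", "body": {
  "targets": [
    [[0,0,0],[4,12,0],20],
    [[0,0,0],[7,22,0],20],
    [[0,0,0],[7,22,0],20],
    [[0,0,0],[7,22,0],20],
    [[0,0,0],[7,22,0],20]
  ]
}}

```text
time: 20.72
tool_pos: [0.5433, 0.2909, 0.2698]
tcp_rot: [-2.23, -2.212, 0.004]
wrist_force: [-0.2, -0.4, -2.6]
width: 0.38
grip_force: 40.5
```

Request:
{"method": "step_arm", "body": {
  "targets": [
    [[0,0,0],[7,22,0],20],
    [[0,0,0],[6,22,0],20],
    [[0,0,0],[5,19,0],20],
    [[0,0,0],[3,10,0],20],
    [[0,0,0],[0,0,0],20]
  ]
}}

```text
time: 21.13
tool_pos: [0.6173, 0.3114, 0.2694]
tcp_rot: [-2.231, -2.212, 0.003]
wrist_force: [-0.6, -0.5, -2.7]
width: 0.381
grip_force: 40.6
```

Request:
{"method": "step_arm", "body": {
  "targets": [
    [[0,0,0],[0,0,10],20],
    [[0,0,0],[0,0,5],20],
    [[0,0,0],[0,0,0],20],
    [[0,0,0],[0,0,0],20]
  ]
}}

```text
time: 21.47
tool_pos: [0.6143, 0.3109, 0.2553]
tcp_rot: [-2.229, -2.212, 0.004]
wrist_force: [-0.0, 0.4, -1.4]
width: 0.38
grip_force: 40.6
```

```bash
python3 -c "
from h import *
s,R=to(617.2,312.2,169.3) or tool()
im=read_camera('scene');c=calibration('scene')
hsv=cv2.cvtColor(im,cv2.COLOR_RGB2HSV);m=cv2.inRange(hsv[160:192,365:405],(105,140,40),(125,255,255))
ys,xs=np.nonzero(m);o=np.array([xs.min()+364.5,ys.min()+159.5,xs.max()+365.5,ys.max()+160.5])
G['l']=[(41,25),(78,25)]
r=least_squares(lambda p:(model(c,'l',*p,.012)[2:]-o)[:3],(.617,.312));print('liner scene-only',r.x*1e3,r.fun)
big=cv2.resize(im[80:220,310:470,::-1],None,fx=4,fy=4,interpolation=cv2.INTER_CUBIC)
x,y,z=s['tool_pos'];z-=.1533;y-=.0006
P=np.vstack([np.c_[x+r*np.cos(A),y+r*np.sin(A),np.full(72,z+h)] for r,h in((.0145,0),(.017,.006))]+[np.c_[.6172+.025*np.cos(A),.3118+.025*np.sin(A),np.full(72,.09)]])
for u,v in proj(c,P): cv2.circle(big,(int((u-310+.5)*4),int((v-80+.5)*4)),1,(0,255,255),-1)
cv2.imwrite('pics/s5.png',big)
to(617.2,312.2,169.3)"
```

```text
t 21.47 tcp mm [614.3 310.9 255.3] xax [ 0.008  1.    -0.001] zax [-0.003 -0.001 -1.   ] F [-0.   0.4 -1.4] w 0.38 g 40.6
tool-frame shift mm [ 1.4  3.2 85.9]
t 21.47 tcp mm [614.3 310.9 255.3] xax [ 0.008  1.    -0.001] zax [-0.003 -0.001 -1.   ] F [-0.   0.4 -1.4] w 0.38 g 40.6
liner scene-only [617. 312.] [0.07275391 0.31646729 1.28234863]
t 21.52 tcp mm [614.8 311.2 256.1] xax [ 0.008  1.    -0.001] zax [-0.001 -0.001 -1.   ] F [ 0.7  1.6 -3.1] w 0.382 g 40.6
tool-frame shift mm [ 1.1  2.5 86.8]
```

View pics/s5.png

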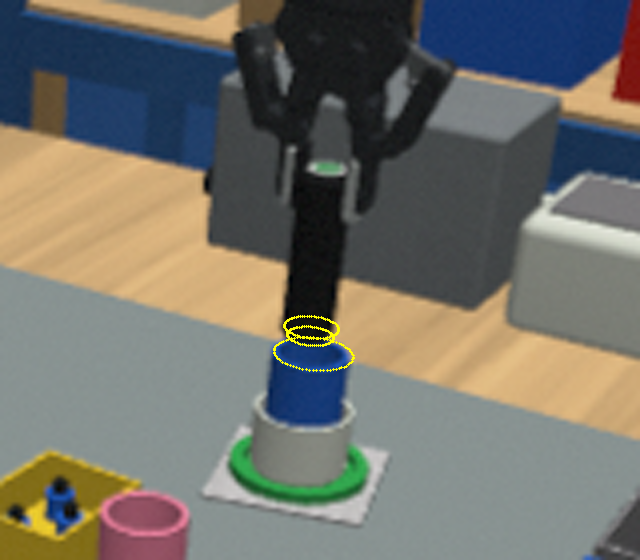

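The core hangs with its foot at crop (311,335), centred over the liner's mouth at (311,352) to within about 2 mm.

Request:
{"method": "step_arm", "body": {
  "targets": [
    [[0,0,0],[0.8,1.5,4],20],
    [[0,0,0],[0,0,4],20],
    [[0,0,0],[0,0,0],20],
    [[0,0,0],[0,0,0],20],
    [[0,0,0],[0,0,0],20]
  ]
}}

```text
time: 21.93
tool_pos: [0.6173, 0.3122, 0.2487]
tcp_rot: [-2.23, -2.213, 0.0]
wrist_force: [0.2, -0.2, -2.7]
width: 0.379
grip_force: 40.6
```

```bash
python3 -c "
from h import *
to(617.2,312.2,169.3)"
```

```text
t 21.93 tcp mm [617.3 312.2 248.7] xax [ 0.008  1.    -0.   ] zax [-0. -0. -1.] F [ 0.2 -0.2 -2.7] w 0.379 g 40.6
tool-frame shift mm [ 0.  -0.1 79.4]
```

Request:
{"method": "step_arm", "body": {
  "targets": [
    [[0,0,0],[0,0,4],20],
    [[0,0,0],[0,0,4],20],
    [[0,0,0],[0,0,4],20],
    [[0,0,0],[0,0,3],20],
    [[0,0,0],[0,0,0],20]
  ]
}}

```text
time: 22.35
tool_pos: [0.6167, 0.3119, 0.2322]
tcp_rot: [-2.23, -2.212, 0.003]
wrist_force: [0.3, 0.0, -3.7]
width: 0.377
grip_force: 40.6
```

Request:
{"method": "step_arm", "body": {
  "targets": [
    [[0,0,0],[0,0,5],20],
    [[0,0,0],[0,0,5],20],
    [[0,0,0],[0,0,5],20],
    [[0,0,0],[0,0,0],20],
    [[0,0,0],[0,0,0],20]
  ]
}}

```text
time: 22.77
tool_pos: [0.6169, 0.312, 0.2178]
tcp_rot: [-2.23, -2.212, 0.002]
wrist_force: [0.2, -0.8, -2.7]
width: 0.382
grip_force: 40.6
```

Request:
{"method": "step_arm", "body": {
  "targets": [
    [[0,0,0],[0,0,8],20],
    [[0,0,0],[0,0,8],20],
    [[0,0,0],[0,0,8],20],
    [[0,0,0],[0,0,6],20],
    [[0,0,0],[0,0,0],20]
  ]
}}

```text
time: 23.18
tool_pos: [0.6162, 0.3117, 0.186]
tcp_rot: [-2.229, -2.211, 0.005]
wrist_force: [-1.4, -0.5, -2.4]
width: 0.377
grip_force: 40.6
```

Request:
{"method": "step_arm", "body": {
  "targets": [
    [[0,0,0],[0,0,5],20],
    [[0,0,0],[0,0,4],20],
    [[0,0,0],[0,0,3],20],
    [[0,0,0],[0,0,2],20],
    [[0,0,0],[0,0,0],20]
  ]
}}

```text
time: 23.6
tool_pos: [0.617, 0.312, 0.1741]
tcp_rot: [-2.23, -2.212, 0.001]
wrist_force: [-0.8, -0.2, -3.0]
width: 0.381
grip_force: 40.6
```

Request:
{"method": "step_arm", "body": {
  "targets": [
    [[0,0,0],[0,0,1],20],
    [[0,0,0],[0,0,1],20],
    [[0,0,0],[0,0,0.5],20],
    [[0,0,0],[0,0,0],20],
    [[0,0,0],[0,0,0],20]
  ]
}}

```text
time: 24.02
tool_pos: [0.6173, 0.3122, 0.1723]
tcp_rot: [2.23, 2.212, 0.0]
wrist_force: [0.4, -0.0, -2.3]
width: 0.382
grip_force: 40.6
```

Request:
{"method": "step_arm", "body": {
  "targets": [
    [[0,0,0],[0,0,1],20],
    [[0,0,0],[0,0,1],20],
    [[0,0,0],[0,0,0.5],20],
    [[0,0,0],[0,0,0],20],
    [[0,0,0],[0,0,0],20]
  ]
}}

```text
time: 24.43
tool_pos: [0.6173, 0.3122, 0.1696]
tcp_rot: [-2.23, -2.213, 0.0]
wrist_force: [-0.4, -0.3, -3.5]
width: 0.376
grip_force: 40.6
```

Request:
{"method": "step_arm", "body": {
  "targets": [
    [[0,0,0],[0,0,0.5],20],
    [[0,0,0],[0,0,0.5],20],
    [[0,0,0],[0,0,0],20],
    [[0,0,0],[0,0,0],20]
  ]
}}

```text
time: 24.77
tool_pos: [0.6174, 0.3123, 0.1694]
tcp_rot: [2.23, 2.212, 0.001]
wrist_force: [-0.8, 0.5, 1.6]
width: 0.382
grip_force: 41.1
```

Request:
{"method": "step_arm", "body": {
  "targets": [
    [[0,0,0],[0,0,0],42],
    [[0,0,0],[0,0,0],55],
    [[0,0,0],[0,0,0],85],
    [[0,0,0],[0,0,0],85],
    [[0,0,0],[0,0,0],85]
  ]
}}

```text
time: 25.18
tool_pos: [0.6174, 0.3122, 0.1687]
tcp_rot: [2.23, 2.212, 0.0]
wrist_force: [1.0, -1.2, 0.4]
width: 0.995
grip_force: 0.0
```

Request:
{"method": "step_arm", "body": {
  "targets": [
    [[0,0,0],[0,0,-10],85],
    [[0,0,0],[0,0,-25],85],
    [[0,0,0],[0,0,-35],85],
    [[0,0,0],[0,0,-20],85],
    [[0,0,0],[0,0,-10],85]
  ]
}}

```text
time: 25.6
tool_pos: [0.619, 0.313, 0.2742]
tcp_rot: [2.228, 2.211, 0.011]
wrist_force: [-0.1, 0.5, 1.4]
width: 0.994
grip_force: 0.0
```

Request:
{"method": "step_arm", "body": {
  "targets": [
    [[0,0,0],[-29.7,-9.6,0],85],
    [[0,0,0],[-29.7,-9.6,0],85],
    [[0,0,0],[-29.7,-9.6,0],85],
    [[0,0,0],[-29.7,-9.6,0],85],
    [[0,0,0],[-29.7,-9.6,0],85]
  ]
}}

```text
time: 26.02
tool_pos: [0.5671, 0.1628, 0.2682]
tcp_rot: [-2.229, -2.213, 0.001]
wrist_force: [0.7, 0.3, -0.3]
width: 0.991
grip_force: 0.0
```

Request:
{"method": "step_arm", "body": {
  "targets": [
    [[0,0,0],[-29.7,-9.6,0],85],
    [[0,0,0],[-29.7,-9.6,0],85],
    [[0,0,0],[-29.7,-9.6,0],85],
    [[0,0,0],[-29.7,-9.6,0],85],
    [[0,0,0],[-29.7,-9.6,0],85]
  ]
}}

```text
time: 26.43
tool_pos: [0.5178, 0.0147, 0.2683]
tcp_rot: [-2.23, -2.213, 0.001]
wrist_force: [0.3, 0.3, 0.6]
width: 0.996
grip_force: 0.0
```

Request:
{"method": "step_arm", "body": {
  "targets": [
    [[0,0,0],[-29.7,-9.6,0],85],
    [[0,0,0],[-29.7,-9.6,0],85],
    [[0,0,0],[-29.7,-9.6,0],85],
    [[0,0,0],[-29.7,-9.6,0],85],
    [[0,0,0],[-29.7,-9.6,0],85]
  ]
}}

```text
time: 26.85
tool_pos: [0.4686, -0.1333, 0.2684]
tcp_rot: [-2.23, -2.212, 0.0]
wrist_force: [0.2, 0.2, 0.5]
width: 0.998
grip_force: 0.0
```

Request:
{"method": "step_arm", "body": {
  "targets": [
    [[0,0,0],[-29.7,-9.6,0],85],
    [[0,0,0],[-29.7,-9.6,0],85],
    [[0,0,0],[-29.7,-9.6,0],85],
    [[0,0,0],[-29.7,-9.6,0],85],
    [[0,0,0],[-29.7,-9.6,0],85]
  ]
}}

```text
time: 27.27
tool_pos: [0.4195, -0.2814, 0.2684]
tcp_rot: [-2.23, -2.212, 0.0]
wrist_force: [0.8, 0.0, 1.0]
width: 0.996
grip_force: 0.0
```

Request:
{"method": "step_arm", "body": {
  "targets": [
    [[0,0,0],[0,0,20],85],
    [[0,0,0],[0,0,30],85],
    [[0,0,0],[0,0,30],85],
    [[0,0,0],[0,0,20],85],
    [[0,0,0],[0,0,0],85]
  ]
}}

```text
time: 27.68
tool_pos: [0.4171, -0.278, 0.1634]
tcp_rot: [-2.224, -2.205, 0.002]
wrist_force: [-0.4, -0.2, 0.3]
width: 0.997
grip_force: 0.0
```

Request:
{"method": "step_arm", "body": {
  "targets": [
    [[0,0,0],[0,0,0],85],
    [[0,0,0],[0,0,0],85]
  ]
}}

```text
time: 27.85
tool_pos: [0.4212, -0.2807, 0.1698]
tcp_rot: [2.229, 2.212, 0.0]
wrist_force: [0.5, 0.0, 0.9]
width: 0.995
grip_force: 0.0
```

```bash
python3 -c "
from h import *
to(420.2,-280,76)
find('collar',cams=['scene'],x0=(.42,-.28))
G['core']=[(76,17),(104,17),(108,14)]
find('core',z0=.016,x0=(.617,.312))
im=read_camera('scene');cv2.imwrite('pics/s6.png',cv2.resize(im[100:340,100:420,::-1],None,fx=2,fy=2))
to(420.2,-280,76)"
```

```text
t 27.85 tcp mm [ 421.2 -280.7  169.8] xax [ 0.008  1.    -0.001] zax [ 0.001 -0.001 -1.   ] F [0.5 0.  0.9] w 0.995 g 0.0
tool-frame shift mm [ 0.7 -1.1 93.8]
   scene collar 0.76 [179. 102.  41.] [142.2, 273.6, 175.8, 301.4]
   scene collar 0.71 [127. 132. 123.] [371.4, 181.2, 395.5, 200.0]
collar ['scene'] [ 418.9 -281.7] rms 0.29
collar ['scene'] [ 418.9 -281.7] rms 0.29
   top core 0.64 [57. 67. 67.] [138.8, 219.7, 163.8, 243.9]
   top core 0.22 [95. 45. 44.] [371.8, 251.5, 418.3, 294.6]
   scene core 0.66 [41. 46. 44.] [379.2, 153.9, 395.1, 173.1]
core ['top', 'scene'] [616.4 309.1] rms 0.63
core ['top'] [616.3 309.5] rms 0.3
core ['scene'] [618.  306.4] rms 0.32
t 28.2 tcp mm [ 421.  -280.6  169.7] xax [ 0.008  1.    -0.001] zax [ 0.001 -0.001 -1.   ] F [-0.1 -0.2  0.1] w 0.998 g 0.0
tool-frame shift mm [ 0.7 -1.  93.7]
```

View pics/s6.png

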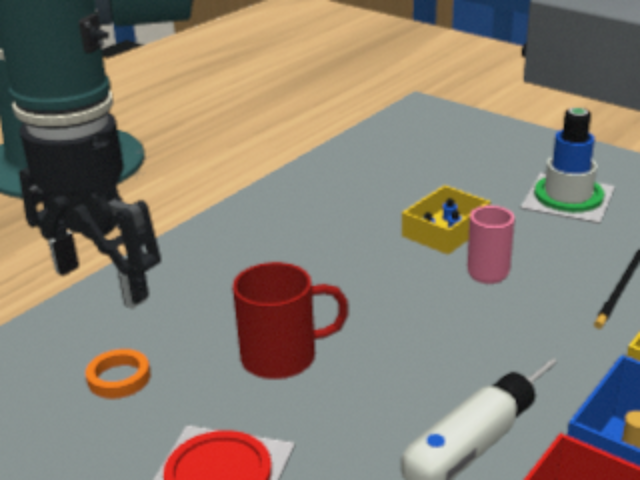

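The core stands upright in the liner at crop (577,125), and the collar lies at (118,373) below the gripper.

Request:
{"method": "step_arm", "body": {
  "targets": [
    [[0,0,0],[0.5,-0.8,25],85],
    [[0,0,0],[0,0,30],85],
    [[0,0,0],[0,0,20],85],
    [[0,0,0],[0,0,10],85],
    [[0,0,0],[0,0,0],85]
  ]
}}

```text
time: 28.62
tool_pos: [0.4181, -0.2786, 0.0814]
tcp_rot: [-2.227, -2.209, 0.001]
wrist_force: [-1.0, 1.5, -0.1]
width: 0.997
grip_force: 0.0
```

Request:
{"method": "step_arm", "body": {
  "targets": [
    [[0,0,0],[0,0,4],85],
    [[0,0,0],[0,0,4],85],
    [[0,0,0],[0,0,2],85],
    [[0,0,0],[0,0,0],85],
    [[0,0,0],[0,0,0],85]
  ]
}}

```text
time: 29.03
tool_pos: [0.4202, -0.2801, 0.0743]
tcp_rot: [2.23, 2.212, 0.0]
wrist_force: [0.0, 0.4, 0.0]
width: 0.995
grip_force: 0.0
```

Request:
{"method": "step_arm", "body": {
  "targets": [
    [[0,0,0],[0,0,0],75],
    [[0,0,0],[0,0,0],68],
    [[0,0,0],[0,0,0],60],
    [[0,0,0],[0,0,0],48],
    [[0,0,0],[0,0,0],48]
  ]
}}

```text
time: 29.45
tool_pos: [0.4201, -0.28, 0.0747]
tcp_rot: [2.23, 2.212, 0.0]
wrist_force: [-2.0, 1.5, 8.3]
width: 0.681
grip_force: 41.2
```

```bash
python3 -c "
from h import *
to(420.2,-280,76)"
```

```text
t 29.45 tcp mm [ 420.1 -280.    74.7] xax [ 0.008  1.    -0.   ] zax [ 0. -0. -1.] F [-2.   1.5  8.3] w 0.681 g 41.2
tool-frame shift mm [-0.   0.1 -1.3]
```

Request:
{"method": "step_arm", "body": {
  "targets": [
    [[0,0,0],[0,0,-10],48],
    [[0,0,0],[0,0,-30],48],
    [[0,0,0],[0,0,-40],48],
    [[0,0,0],[0,0,-40],48],
    [[0,0,0],[0,0,-30],48]
  ]
}}

```text
time: 29.87
tool_pos: [0.4203, -0.2801, 0.2273]
tcp_rot: [2.228, 2.21, 0.001]
wrist_force: [1.7, -0.7, -0.4]
width: 0.677
grip_force: 43.2
```

Request:
{"method": "step_arm", "body": {
  "targets": [
    [[0,0,0],[20,6.5,0],48],
    [[0,0,0],[29.6,9.6,0],48],
    [[0,0,0],[29.6,9.6,0],48],
    [[0,0,0],[29.6,9.6,0],48],
    [[0,0,0],[29.6,9.6,0],48]
  ]
}}

```text
time: 30.28
tool_pos: [0.4658, -0.1405, 0.2244]
tcp_rot: [2.231, 2.211, 0.001]
wrist_force: [-0.1, 0.6, -0.2]
width: 0.68
grip_force: 43.2
```

Request:
{"method": "step_arm", "body": {
  "targets": [
    [[0,0,0],[29.6,9.6,0],48],
    [[0,0,0],[29.6,9.6,0],48],
    [[0,0,0],[29.6,9.6,0],48],
    [[0,0,0],[29.6,9.6,0],48],
    [[0,0,0],[29.6,9.6,0],48]
  ]
}}

```text
time: 30.7
tool_pos: [0.515, 0.0074, 0.2242]
tcp_rot: [2.23, 2.212, 0.0]
wrist_force: [0.3, -0.5, -0.8]
width: 0.681
grip_force: 43.2
```

Request:
{"method": "step_arm", "body": {
  "targets": [
    [[0,0,0],[29.6,9.6,0],48],
    [[0,0,0],[29.6,9.6,0],48],
    [[0,0,0],[29.6,9.6,0],48],
    [[0,0,0],[29.6,9.6,0],48],
    [[0,0,0],[29.6,9.6,0],48]
  ]
}}

```text
time: 31.12
tool_pos: [0.5642, 0.1551, 0.2241]
tcp_rot: [2.23, 2.213, 0.0]
wrist_force: [0.3, -0.6, -0.3]
width: 0.684
grip_force: 43.2
```

Request:
{"method": "step_arm", "body": {
  "targets": [
    [[0,0,0],[29.6,9.6,0],48],
    [[0,0,0],[29.6,9.6,0],48],
    [[0,0,0],[29.6,9.6,0],48],
    [[0,0,0],[25,8,0],48],
    [[0,0,0],[15,4.7,0],48]
  ]
}}

```text
time: 31.53
tool_pos: [0.6071, 0.2847, 0.224]
tcp_rot: [-2.228, -2.214, -0.002]
wrist_force: [0.3, -0.0, -0.5]
width: 0.679
grip_force: 43.1
```

Request:
{"method": "step_arm", "body": {
  "targets": [
    [[0,0,0],[0,0,0],48],
    [[0,0,0],[0,0,0],48],
    [[0,0,0],[0,0,0],48],
    [[0,0,0],[0,0,0],48]
  ]
}}

```text
time: 31.87
tool_pos: [0.6063, 0.2805, 0.2236]
tcp_rot: [2.232, 2.211, -0.002]
wrist_force: [-0.1, 1.3, -0.2]
width: 0.681
grip_force: 43.2
```

```bash
python3 -c "
from h import *
to(616.8,311.2,164.7)
im=read_camera('scene');c=calibration('scene')
big=cv2.resize(im[80:220,310:470,::-1],None,fx=4,fy=4,interpolation=cv2.INTER_CUBIC)
s=read_state();x,y,z=s['tool_pos'];z-=.0747
P=np.vstack([np.c_[x+r*np.cos(A),y+r*np.sin(A),np.full(72,z+h)] for r,h in((.03,0),(.021,.016))]+[np.c_[.6168+.017*np.cos(A),.3112+.017*np.sin(A),np.full(72,.12)]])
for u,v in proj(c,P): cv2.circle(big,(int((u-310+.5)*4),int((v-80+.5)*4)),1,(0,255,255),-1)
cv2.imwrite('pics/s7.png',big)
"
```

```text
t 31.87 tcp mm [606.3 280.5 223.6] xax [ 0.009  1.    -0.001] zax [-0.001 -0.001 -1.   ] F [-0.1  1.3 -0.2] w 0.681 g 43.2
tool-frame shift mm [30.9 10.3 58.9]
```

View pics/s7.png

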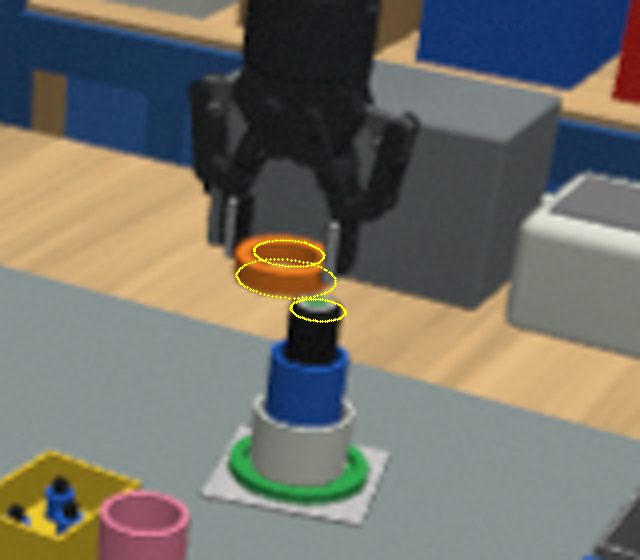

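The collar is held level at crop (283,262), still 32 mm short of the core at (315,305). The core sits about 2 mm left of where I predicted, so I'm adjusting the target.

Request:
{"method": "step_arm", "body": {
  "targets": [
    [[0,0,0],[10,3.3,0],48],
    [[0,0,0],[12,4,0],48],
    [[0,0,0],[7.3,2.4,5],48],
    [[0,0,0],[0,0,3],48],
    [[0,0,0],[0,0,0],48]
  ]
}}

```text
time: 32.33
tool_pos: [0.6161, 0.3117, 0.2142]
tcp_rot: [-2.229, -2.213, 0.003]
wrist_force: [-0.7, -1.2, -0.9]
width: 0.679
grip_force: 43.2
```

Request:
{"method": "step_arm", "body": {
  "targets": [
    [[0,0,0],[0,0,0],48],
    [[0,0,0],[0,0,0],48],
    [[0,0,0],[0,0,0],48],
    [[0,0,0],[0,0,0],48]
  ]
}}

```text
time: 32.67
tool_pos: [0.6166, 0.311, 0.2158]
tcp_rot: [2.231, 2.212, 0.0]
wrist_force: [-1.1, 1.0, -0.2]
width: 0.679
grip_force: 43.2
```

```bash
python3 -c "
from h import *
to(616.4,309.8,164.7)
im=read_camera('scene');c=calibration('scene')
big=cv2.resize(im[100:200,340:440,::-1],None,fx=6,fy=6,interpolation=cv2.INTER_CUBIC)
s=read_state();x,y,z=s['tool_pos'];z-=.0747
P=np.vstack([np.c_[x+r*np.cos(A),y+r*np.sin(A),np.full(72,z+h)] for r,h in((.03,0),(.021,.016))]+[np.c_[.6164+.017*np.cos(A),.3098+.017*np.sin(A),np.full(72,.12)]])
for u,v in proj(c,P): cv2.circle(big,(int((u-340+.5)*6),int((v-100+.5)*6)),1,(0,255,255),-1)
cv2.imwrite('pics/s8.png',big)
"
```

```text
t 32.67 tcp mm [616.6 311.  215.8] xax [0.008 1.    0.   ] zax [ 0.  0. -1.] F [-1.1  1.  -0.2] w 0.679 g 43.2
tool-frame shift mm [-1.2 -0.2 51.1]
```

View pics/s8.png

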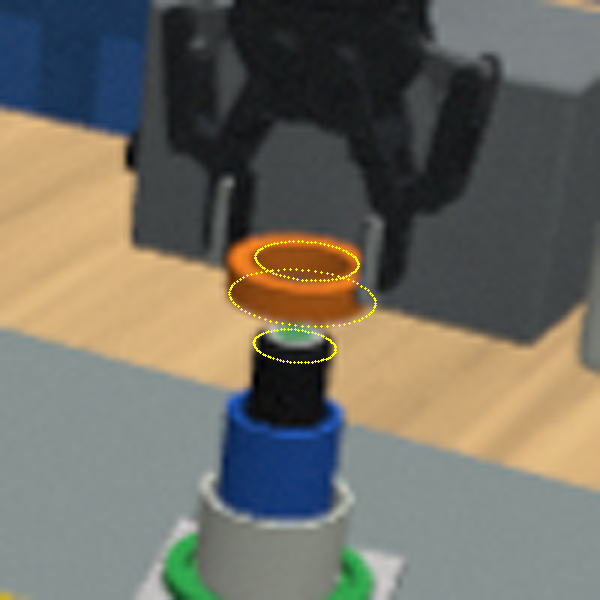

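The collar (centre about (300,280)) and the core (about (292,345)) share the same small offset from prediction, so they agree relative to each other. Now lowering slowly.

Request:
{"method": "step_arm", "body": {
  "targets": [
    [[0,0,0],[-1.2,-0.2,4],48],
    [[0,0,0],[0,0,4],48],
    [[0,0,0],[0,0,4],48],
    [[0,0,0],[0,0,0],48],
    [[0,0,0],[0,0,0],48]
  ]
}}

```text
time: 33.13
tool_pos: [0.616, 0.3097, 0.2028]
tcp_rot: [-2.23, -2.212, 0.002]
wrist_force: [0.2, 0.4, -1.5]
width: 0.68
grip_force: 43.2
```

Request:
{"method": "step_arm", "body": {
  "targets": [
    [[0,0,0],[0,0,3],48],
    [[0,0,0],[0,0,2],48],
    [[0,0,0],[0,0,2],48],
    [[0,0,0],[0,0,0],48],
    [[0,0,0],[0,0,0],48]
  ]
}}

```text
time: 33.55
tool_pos: [0.6163, 0.31, 0.1964]
tcp_rot: [-2.23, -2.213, 0.001]
wrist_force: [0.2, 0.2, -0.8]
width: 0.68
grip_force: 43.2
```

Request:
{"method": "step_arm", "body": {
  "targets": [
    [[0,0,0],[0,0,2],48],
    [[0,0,0],[0,0,2],48],
    [[0,0,0],[0,0,1],48],
    [[0,0,0],[0,0,0],48],
    [[0,0,0],[0,0,0],48]
  ]
}}

```text
time: 33.97
tool_pos: [0.6163, 0.3099, 0.1915]
tcp_rot: [-2.23, -2.213, 0.0]
wrist_force: [-0.9, -0.0, -0.8]
width: 0.681
grip_force: 43.2
```

```bash
python3 -c "
from h import *
to(616.4,309.8,164.7)"
```

```text
t 33.97 tcp mm [616.3 309.9 191.5] xax [ 0.008  1.    -0.   ] zax [-0. -0. -1.] F [-0.9 -0.  -0.8] w 0.681 g 43.2
tool-frame shift mm [-0.1  0.1 26.8]
```

Request:
{"method": "step_arm", "body": {
  "targets": [
    [[0,0,0],[0,0,4],48],
    [[0,0,0],[0,0,4],48],
    [[0,0,0],[0,0,4],48],
    [[0,0,0],[0,0,0],48],
    [[0,0,0],[0,0,0],48]
  ]
}}

```text
time: 34.38
tool_pos: [0.616, 0.3098, 0.1788]
tcp_rot: [-2.23, -2.212, 0.002]
wrist_force: [0.0, -0.6, -1.2]
width: 0.681
grip_force: 43.2
```

Request:
{"method": "step_arm", "body": {
  "targets": [
    [[0,0,0],[0,0,4],48],
    [[0,0,0],[0,0,4],48],
    [[0,0,0],[0,0,3],48],
    [[0,0,0],[0,0,0],48],
    [[0,0,0],[0,0,0],48]
  ]
}}

```text
time: 34.8
tool_pos: [0.6161, 0.3099, 0.1681]
tcp_rot: [-2.23, -2.212, 0.001]
wrist_force: [-0.1, 0.8, -1.1]
width: 0.682
grip_force: 43.2
```

Request:
{"method": "step_arm", "body": {
  "targets": [
    [[0,0,0],[0,0,1],48],
    [[0,0,0],[0,0,1],48],
    [[0,0,0],[0,0,0.5],48],
    [[0,0,0],[0,0,0],48],
    [[0,0,0],[0,0,0],48]
  ]
}}

```text
time: 35.22
tool_pos: [0.6164, 0.31, 0.1662]
tcp_rot: [2.23, 2.212, 0.0]
wrist_force: [0.8, 0.6, -0.2]
width: 0.683
grip_force: 43.2
```

Request:
{"method": "step_arm", "body": {
  "targets": [
    [[0,0,0],[0,0,0.5],48],
    [[0,0,0],[0,0,0.5],48],
    [[0,0,0],[0,0,0.5],48],
    [[0,0,0],[0,0,0],48],
    [[0,0,0],[0,0,0],48]
  ]
}}

```text
time: 35.63
tool_pos: [0.6165, 0.31, 0.1649]
tcp_rot: [2.23, 2.212, 0.0]
wrist_force: [-0.3, -0.1, 1.0]
width: 0.683
grip_force: 43.3
```

Request:
{"method": "step_arm", "body": {
  "targets": [
    [[0,0,0],[0,0,0.5],48],
    [[0,0,0],[0,0,0],48],
    [[0,0,0],[0,0,0],48]
  ]
}}

```text
time: 35.88
tool_pos: [0.6165, 0.31, 0.1649]
tcp_rot: [2.23, 2.212, 0.001]
wrist_force: [-1.5, -0.2, 5.3]
width: 0.683
grip_force: 43.6
```

Request:
{"method": "step_arm", "body": {
  "targets": [
    [[0,0,0],[0,0,0],65],
    [[0,0,0],[0,0,0],72],
    [[0,0,0],[0,0,0],85],
    [[0,0,0],[0,0,0],85],
    [[0,0,0],[0,0,0],85]
  ]
}}

```text
time: 36.3
tool_pos: [0.6162, 0.3099, 0.1638]
tcp_rot: [-2.23, -2.212, 0.001]
wrist_force: [-0.6, 0.3, -0.2]
width: 0.997
grip_force: 0.0
```

Request:
{"method": "step_arm", "body": {
  "targets": [
    [[0,0,0],[0,0,-8],85],
    [[0,0,0],[0,0,-20],85],
    [[0,0,0],[0,0,-30],85],
    [[0,0,0],[0,0,-30],85],
    [[0,0,0],[0,0,-20],85]
  ]
}}

```text
time: 36.72
tool_pos: [0.6172, 0.3104, 0.2761]
tcp_rot: [2.229, 2.212, 0.006]
wrist_force: [1.5, -0.1, 0.8]
width: 0.997
grip_force: 0.0
```

Request:
{"method": "step_arm", "body": {
  "targets": [
    [[0,0,0],[-20,-20,0],85],
    [[0,0,0],[-20,-25,0],85],
    [[0,0,0],[-20,-25,0],85],
    [[0,0,0],[-15,-20,0],85],
    [[0,0,0],[0,0,0],85]
  ]
}}

```text
time: 37.13
tool_pos: [0.5221, 0.2333, 0.2721]
tcp_rot: [-2.23, -2.211, 0.006]
wrist_force: [-0.4, -0.2, -0.9]
width: 0.992
grip_force: 0.0
```

```bash
python3 -c "
from h import *
tool()
im=read_camera('scene')
a=cv2.resize(im[100:200,340:440,::-1],None,fx=4,fy=4,interpolation=cv2.INTER_CUBIC)
b=cv2.resize(read_camera('top')[190:290,110:210,::-1],None,fx=4,fy=4,interpolation=cv2.INTER_CUBIC)
cv2.imwrite('pics/s9.png',np.hstack([a,b]))
find('collar',z0=.09,x0=(.617,.31))
tool()"
```

```text
t 37.13 tcp mm [522.1 233.3 272.1] xax [ 0.009  1.    -0.002] zax [-0.003 -0.002 -1.   ] F [-0.4 -0.2 -0.9] w 0.992 g 0.0
   top collar 0.69 [173. 106.  63.] [138.2, 216.7, 166.1, 244.5]
   top collar 0.29 [88. 95. 88.] [166.6, 221.4, 179.4, 242.9]
   top collar 0.17 [165. 149.  83.] [222.4, 259.3, 267.5, 296.2]
   scene collar 0.45 [161.  90.  37.] [375.3, 159.1, 403.4, 175.3]
collar ['top', 'scene'] [630.7 305.5] rms 7.29
collar ['top'] [637.7 308.9] rms 6.22
collar ['scene'] [617.9 305.7] rms 0.39
t 37.43 tcp mm [526.8 236.4 272.6] xax [0.008 1.    0.001] zax [ 0.001  0.001 -1.   ] F [0.6 0.2 0.2] w 0.999 g 0.0
```

View pics/s9.png

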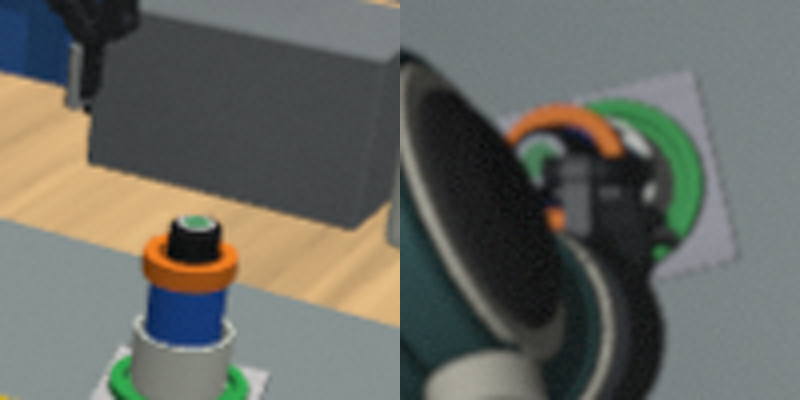

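In the scene view, the collar lies flat on the liner's rim at left-crop (190,262). The core stands upright through it with the lens up at (197,222), and the gripper is clear.

```bash
python3 -c "
from workcell import *
print(finish_job())"
```

```text
the job is handed in; nothing more can be done
None
```

The camera head is built on the green nest in the order asked (shell, liner, core, collar). Each part made contact within about 0.3 mm of its expected seated height, and I handed the job in at about 37 s of the 112 s allowed.

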